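Right the fallen plant-food bottle and take off its push-and-turn cap

TASK

The square bottle of plant food has fallen over in the narrow wooden tray: stand it upright on the tray floor again, between the tin and the jar. Then open its child-safety cap: press the cap down, keep it pressed while you twist it anticlockwise until it comes free, and lift it off. Finish still holding the cap level and a few centimetres straight above the standing, open bottle - do not put the cap down or let go - and leave all the other things where they stand.

Things in the scene. Friction and masses are not known exactly. Their poses are not given: they have to be found in the camera images.
- tray: the long narrow wooden tray (the lane), fixed to the table: 72 x 352 mm outside, small brass handles at its ends reaching 190 mm from its middle; inside it is 60 mm wide (along its own x) and 340 mm long (along its own y); its floor is 6 mm above the table and its rim 18 mm above the table. Origin: centre of its underside, on the table
- bottle: white plant-food bottle, 0.17 to 0.34 kg: square body 54 x 54 mm, 92 mm tall; round sloping shoulder to 104 mm; neck to 130 mm, under the cap. Origin: centre of its base; own z runs up its axis. At the start it lies on a side face in the lane, own z level along the tray's +y, own x along the tray's x. Standing, the tray's rims let it turn only about 7 degrees
- bottle_mouth (a point): centre of the bottle's open mouth, 130 mm above its base on its axis; hidden by the cap at first. The neck is 28 mm across and has three bayonet flanges, 36 mm across
- cap: black ribbed push-and-turn cap, 0.036 kg, round, 45 mm across, 31 mm tall, locked on the bottle at the start. Origin: centre of its lower rim; own z along its axis to the closed top. Locked, its origin is 110 mm above the bottle's base and its x lies along the bottle's x. A spring in it pushes it up with 7 N, 1 N more per mm pressed; it goes down 5.5 mm to a stop; 3.3 mm clears the lock
- cap_mid (a point): point on the cap's axis at half its height, 15.5 mm above its lower rim. Pressed down, the cap turns anticlockwise seen from its top (about 0.2 N m); from 40 to 80 degrees off the locked position it comes straight off, at 81 degrees there is a stop. Let up there, the spring raises it some 4 mm. Unpressed it does not turn, nor clockwise
- tin: the small round metal tin with a paper band, 50 mm across and 60 mm tall, standing on the tray floor at one end of the lane (which end varies); origin: centre of its underside
- jar: the small lidded cream ceramic jar, 52 mm across and 63 mm tall with its knob, standing on the tray floor at the other end of the lane; origin: centre of its underside
- cup: the wide cream breakfast cup with a dark rim, 106 mm across, 68 mm tall, with a handle on its own +y side reaching 85 mm from its centre; it stands on the table beyond the tray; origin: centre of its underside
- bunny: the small pink ceramic rabbit, 46 mm across and 82 mm tall to its ears, on the table on the robot's side of the tray; origin: centre of its underside
- mister: the amber plant mister with a black spray head, 68 mm across and 152 mm tall, on the table to the left; origin: centre of its underside
- cactus: the small cream pot with a cactus, 76 mm across and 103 mm tall, on the table to the right; origin: centre of its underside

How it is judged:
By the outcome, as a careful person would: the job done as asked, in the order asked, and still so for the second after the job is handed in, while the arm keeps its last pose, push and grip.
It also fails if it takes over 54 s, if anything falls off the work surface, if the arm or the gripper's body presses on something with over 40 N, if the wrist force passes 120 N, or if a joint passes its speed limit or range.

ROBOT

A 6-joint arm with a two-finger parallel gripper is mounted at the origin on the work surface. World frame = base frame: x ahead of the robot, y to its left, z up, the work surface at z = 0. Lengths are in m, angles in rad, forces in N, time in s.
With the tool pointing down it reaches from about 0.225 to 0.875 m from the base axis. Payload 3.4 kg.
Tool frame: the origin (TCP) lies on the centre line of the jaws, within the pads' length; the fingertips stand 14 mm ahead of it and the grasp point (between the pads) lies 5 mm behind it; z points along the fingers, y is the line along which they close (so a half turn about z gives the same grasp; the last joint's range is limited). The gripper opens to 85 mm and grips with 20 to 120 N. Pads are 22 mm wide; open, the fingers measure 114 mm over their backs; the gripper's body (76 mm by 85 mm) begins 54 mm behind the grasp point. The pads swing forward as they close: fully open they stand 13 mm farther back than shut.
Start: joints at [-1.294, 0.276, 1.505, -0, 1.361, -0.121], TCP at [0.223, -0.53, 0.245] pointing down, gripper open.
Joint ranges: [-2.89, 2.89], [-0.75, 2.08], [0.22, 2.7], [-1.18, 4.32], [0.11, 2.71], [-2.7, 2.7]. Speed limits (rad/s): [2.57, 2.57, 3.14, 3.14, 3.14, 3.14].

INTERFACE

Orientations are given as a unit quaternion [w, x, y, z].
In Python, from rig import manip, eyes gives the robot as it stands.
- The arm moves only by the shell command python3 -m creep 'ROWS' [FORCE]. ROWS is JSON, a list of rows, each a list of 5 numbers: the opening, from 0 (shut) to 1 (fully open), then the shift along the tool's x, y, z normalised to -1 to 1, where 1 is 0.5 m, then the turn about the tool's z normalised to -1 to 1, where 1 is 360 degrees. In form: [[fingers, dx, dy, dz, spin], ...]. A call has 1 to 10 rows; each row is the pose to reach, as a shift and turn from the pose commanded when the call began, along the tool's axes at that moment, turning the shorter way round; what a row does not reach only later rows make up. A row lasts 1/10 s, in which the tool goes at most 50 mm and 8.59 degrees, less where a joint would pass 70% of its speed; a pose out of reach is approached as far as the arm can. A call with a number of a shift or a turn outside -1 to 1 is refused whole. A call with a gripper value outside its range is refused whole. The fingers move at their own pace and stop on an object; FORCE is the grip in N (left out, the last holds). Time passes only in rows, so rows that repeat a pose let the fingers close. It gives the time, the measured TCP pose, the force, the opening and the grip force at its end, in the units of the state.
- manip.get_state(): the state, without advancing time (a new reading comes with each control period).
- eyes.get_image(name): name is "scene" or "top"; returns a dict with "frame" (384x512x3 uint8, red, green, blue), "fx", "fy", "cx", "cy" (pixels), "R" (3x3) and "t" (3): a world point X has camera coordinates R X + t. Camera axes: x right, y down, z forward; pixel columns grow to the right and rows downward; lengths in m; the calibration is good to about 2 mm. A picture is of the moment at which its call begins. There is no depth.
- manip.sign_off(): hands the job in; it is judged then, once.
Trained networks look in the newest picture that a camera, given by its name, has taken for a name from the list of things; names that differ only in an ending like _2 or _b are one class to them, and where a whole thing is asked for, a point or a joint stands for the part that bears it (a point fixed in the world has none). Each returns a list of dicts, best first, with "confidence" (0 to 1); they miss things now and then, are a little off and sometimes report something else, mostly with a low value. They report only what shows in the picture. A call takes as long as a camera call.
- eyes.regions_of(camera, label): "mask" (384x512 bool, what is visible of it) and "bbox" ([left, top, right, bottom] in pixels, round what is visible of it).
- eyes.place_of(camera, label): "centre" ([column, row] in pixels: a listed point, or the origin of a listed thing).
The state is a dict: "clock": time; "qpos": joint angles; "qd": joint speeds; "effort": joint torques, N m; "position": TCP position; "ee_rot": TCP orientation; "contact_force": force on the tool from outside, world axes, zero at the start; "moment": the same for the moment, N m; "width": finger opening in m; "gripper_force": force on a finger pad.
Only numpy, scipy, OpenCV 4.12 (cv2) and the standard library are available. Lean on these libraries where they do the work, as an engineer would, in place of code of your own. Each camera call takes 0.05 s, during which the arm holds its last target. There are 200 camera calls.

## Working session

There is one attempt and no reset: what is moved stays moved. The work goes in short steps, Python scripts to look and compute and a shell command to move; the robot and the scene stay as the last step left them, time stands still between calls to the robot, and variables do not carry over. Pictures are saved under pics/ and viewed, at most 10 in all, crops included, and the job is handed in when it is done.

```bash
ls; mkdir -p pics
cat > h.py <<'E'
import numpy as np, cv2
from rig import manip, eyes
def ray(im,px):
    R=np.array(im["R"]);t=np.array(im["t"])
    d=R.T@np.array([(px[0]-im["cx"])/im["fx"],(px[1]-im["cy"])/im["fy"],1.]);return -R.T@t,d
def atz(im,px,z):
    o,d=ray(im,px);return o+d*(z-o[2])/d[2]
def proj(im,X):
    c=np.array(im["R"])@np.array(X)+np.array(im["t"]);return np.array([im["fx"]*c[0]/c[2]+im["cx"],im["fy"]*c[1]/c[2]+im["cy"]])
def tri(a,pa,b,pb):
    o1,d1=ray(a,pa);o2,d2=ray(b,pb);d1/=np.linalg.norm(d1);d2/=np.linalg.norm(d2)
    s=np.linalg.lstsq(np.c_[d1,-d2],o2-o1,rcond=None)[0];p,q=o1+d1*s[0],o2+d2*s[1];return (p+q)/2,np.linalg.norm(p-q)
def save(im,n): cv2.imwrite("pics/"+n,im["frame"][:,:,::-1])
E
python3 - <<'E'
from h import *
S=eyes.get_image("scene");T=eyes.get_image("top");save(S,"s0.png");save(T,"t0.png")
np.set_printoptions(precision=4,suppress=True)
z={"tray":0,"bottle":.033,"cap":.033,"cap_mid":.033,"tin":.006,"jar":.006,"cup":0,"bunny":0,"mister":0,"cactus":0}
for k in z:
    a=eyes.place_of("scene",k);b=eyes.place_of("top",k)
    print(k,*[(c,round(x[0]["confidence"],2),np.round(x[0]["centre"]),atz(I,x[0]["centre"],z[k])) for c,I,x in(("s",S,a),("t",T,b)) if x], tri(S,a[0]["centre"],T,b[0]["centre"]) if a and b else '')
print(manip.get_state())
E
```

```text
pics
tray ('s', 0.48, array([233., 177.]), array([ 0.5187, -0.0614,  0.    ])) ('t', 0.86, array([254., 195.]), array([ 0.5743, -0.0185,  0.    ])) (array([ 0.5676, -0.0303,  0.0784]), np.float64(0.02735530073967874))
bottle ('s', 0.92, array([230., 174.]), array([ 0.5338, -0.067 ,  0.033 ])) ('t', 0.71, array([244., 182.]), array([0.6114, 0.0158, 0.033 ])) (array([ 0.6019, -0.0121,  0.1457]), np.float64(0.057397406807504096))
cap ('s', 0.55, array([259., 200.]), array([0.5995, 0.0323, 0.033 ])) ('t', 0.7, array([242., 185.]), array([0.6019, 0.0235, 0.033 ])) (array([0.601 , 0.0279, 0.0342]), np.float64(0.009103006755845881))
cap_mid ('t', 0.62, array([238., 183.]), array([0.6094, 0.0344, 0.033 ])) 
tin ('s', 0.78, array([210., 166.]), array([ 0.4983, -0.137 ,  0.006 ])) ('t', 0.5, array([289., 223.]), array([ 0.4822, -0.1311,  0.006 ])) (array([ 0.485 , -0.1376, -0.0119]), np.float64(0.010171975662771941))
jar ('s', 0.66, array([275., 228.]), array([0.66  , 0.0877, 0.006 ])) ('t', 0.47, array([218., 170.]), array([0.6585, 0.1011, 0.006 ])) (array([0.6594, 0.0944, 0.0072]), np.float6
[... 646 characters left out ...]
4413))
cactus ('s', 0.9, array([115., 171.]), array([ 0.5699, -0.4113,  0.    ])) ('t', 0.72, array([375., 194.]), array([ 0.5794, -0.4153,  0.    ])) (array([ 0.5764, -0.4093,  0.0094]), np.float64(0.007362785529099498))
{'clock': 1.1, 'qpos': array([-1.294 ,  0.2759,  1.5049,  0.    ,  1.3607, -0.121 ]), 'qd': array([ 0.0009, -0.0005, -0.0011, -0.0006, -0.0008, -0.0013]), 'effort': array([ -0.0013, -41.6682, -24.6101,  -0.0002,   0.0006,   0.    ]), 'position': array([ 0.2228, -0.5301,  0.2453]), 'ee_rot': array([0.0001, 0.9803, 0.1976, 0.    ]), 'contact_force': array([0.6247, 0.7934, 0.355 ]), 'moment': array([ 0.0324,  0.0019, -0.011 ]), 'gripper_force': 0.0, 'width': 0.085764314042352}
```

```bash
python3 -c "
import cv2
a=cv2.imread('pics/s0.png')[120:290,150:350];b=cv2.imread('pics/t0.png')[120:270,170:350]
cv2.imwrite('pics/s0c.png',cv2.resize(a,None,fx=3.5,fy=3.5,interpolation=2));cv2.imwrite('pics/t0c.png',cv2.resize(b,None,fx=4,fy=4,interpolation=2))"
```

```text
(no output)
```

View pics/s0c.png

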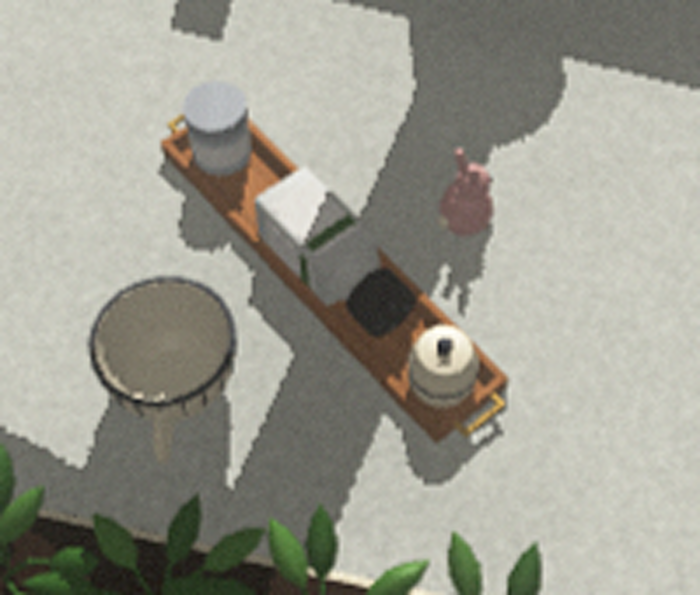

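View pics/t0c.png

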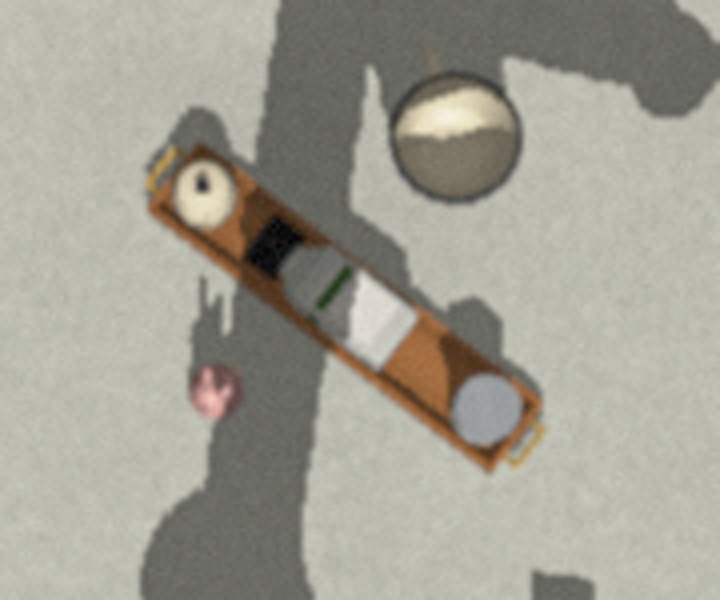

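The bottle lies with its base toward the tin (top image about 290,222) and its cap toward the jar (about 221,168). The cap is at about (238,182) in the top view, and the tray runs diagonally. The bunny and cup are clear of the tray. Next I'll refine the tray pose and cap position.

Run:
```python
from h import *
np.set_printoptions(precision=4,suppress=True)
T=eyes.get_image("top");S=eyes.get_image("scene")
C=[atz(T,p,.018) for p in [(220,156.25),(207.5,172.5),(305.25,220.75),(292.5,237.5)]]
print(np.array(C)); 
c=sum(C)/4; u=(C[0]+C[1]-C[2]-C[3])/2; print("centre",c,"len",np.linalg.norm(u),"wid",np.linalg.norm(C[0]-C[1]),np.linalg.norm(C[2]-C[3]))
u/=np.linalg.norm(u); print("yaw of tray y deg",np.degrees(np.arctan2(u[1],u[0])))
v=np.array([u[1],-u[0],0])
for cam,I in(("top",T),("scene",S)):
  for k in ["cap","bottle","tray","tin","jar","bunny"]:
    for r in eyes.regions_of(cam,k)[:1]:
      ys,xs=np.nonzero(r["mask"]); z={"cap":.04,"bottle":.06,"tray":.018,"tin":.066,"jar":.04,"bunny":.05}[k]
      P=np.array([atz(I,(x,y),z) for x,y in zip(xs,ys)])-c
      a=P@u;b=P@v
      print(cam,k,round(r["confidence"],2),len(xs),"along",np.percentile(a,[1,50,99]),"across",np.percentile(b,[1,50,99]))
  if cam=="scene":pass
```

```text
[[ 0.7003  0.094   0.018 ]
 [ 0.6463  0.1341  0.018 ]
 [ 0.4898 -0.1815  0.018 ]
 [ 0.4362 -0.1399  0.018 ]]
centre [ 0.5682 -0.0233  0.018 ] len 0.34597191912967057 wid 0.06716710355848635 0.06788563220640105
yaw of tray y deg 52.56492100819864
top bottle 0.66 612 along [-0.054  -0.0039  0.0531] across [-0.0309 -0.0025  0.0264]
top tray 0.62 1359 along [-0.174  -0.0394  0.1772] across [-0.0387 -0.013   0.0369]
top tin 0.75 247 along [-0.165  -0.1405 -0.116 ] across [-0.0309 -0.0045  0.022 ]
top jar 0.54 193 along [0.1177 0.1417 0.1658] across [-0.0204  0.0016  0.0243]
top bunny 0.66 166 along [0.0171 0.0379 0.0581] across [-0.1407 -0.1188 -0.0957]
scene cap 0.73 263 along [0.0552 0.0792 0.1022] across [-0.017   0.0071  0.0292]
scene bottle 0.96 852 along [-0.0447  0.0129  0.0645] across [-0.0195  0.0138  0.0476]
scene tray 0.82 1396 along [-0.1727  0.0695  0.1919] across [-0.0322  0.0252  0.0447]
scene tin 0.68 422 along [-0.1588 -0.1169 -0.0754] across [-0.0222  0.0123  0.0437]
scene jar 0.75 390 along [0.1236 0.1518 0.1795] across [-0.0227  0.0077  0.0372]
scene bunny 0.69 246 along [0.0262 0.0583 0.0842] across [-0.1298 -0.1005 -0.0717]
```

```bash
cat >> h.py <<'E'
from scipy.spatial.transform import Rotation as Ro
c=np.array([.5682,-.0233,0]);yaw=52.6
u=np.array([np.cos(np.radians(yaw)),np.sin(np.radians(yaw)),0]);v=np.array([u[1],-u[0],0])
def go(X,Y=None):
    s=manip.get_state();q=s["ee_rot"];M=Ro.from_quat([q[1],q[2],q[3],q[0]])
    d=M.inv().apply(np.array(X)-s["position"])/.5;x=M.as_matrix()[:,0];y=np.degrees(np.arctan2(x[1],x[0]))
    return np.round(d,4),round(-(Y-y)/360,4) if Y is not None else y
E
python3 - <<'E'
from h import *
np.set_printoptions(precision=4,suppress=True)
T=eyes.get_image("top")
for p in[(235.2,179),(241.8,183.8),(238.5,181.4)]:
    X=atz(T,p,.045)-c;print(X@u,X@v)
for a in(.075,):
    print(c+a*u,go(c+a*u+[0,0,.15],yaw),go(c+a*u+[0,0,.034]))
E
```

```text
0.0849794137553791 0.0011412971553163703
0.05885069067104298 0.001682128846726371
0.07190748049507609 0.0014118697260596044
[0.6138 0.0363 0.    ] (array([ 1.1598, -0.7414,  0.1906]), np.float64(-0.0828)) (array([ 1.1598, -0.7415,  0.4226]), np.float64(22.793286279006804))
```

```bash
python3 -m creep '[[1,0.9,-0.5,0.05,-0.08],[1,0.9,-0.5,0.05,-0.08],[1,0.9,-0.5,0.05,-0.08],[1,0.9,-0.5,0.05,-0.08],[1,0.9,-0.5,0.05,-0.08],[1,0.9,-0.5,0.05,-0.08],[1,0.9,-0.5,0.05,-0.08],[1,0.9,-0.5,0.05,-0.08],[1,0.9,-0.5,0.05,-0.083],[1,0.9,-0.5,0.05,-0.083]]' 20
python3 - <<'E'
from h import *
print(manip.get_state()["position"],go(c+.073*u+.001*v+[0,0,.14],yaw))
E
```

```text
clock: 2.85
position: [0.5324, -0.1356, 0.2212]
ee_rot: [0.0, 0.896, 0.444, 0.0]
contact_force: [1.0, -0.9, 0.8]
width: 0.0856
gripper_force: 0.0
[ 0.53236502 -0.13562834  0.22122409] (array([ 0.3681, -0.077 ,  0.1624]), np.float64(0.0003))
```

```bash
python3 -m creep '[[1,0.1,-0.02,0.02,0],[1,0.2,-0.04,0.06,0],[1,0.3,-0.06,0.1,0],[1,0.368,-0.077,0.14,0],[1,0.368,-0.077,0.162,0],[1,0.368,-0.077,0.162,0],[1,0.368,-0.077,0.162,0]]'
python3 - <<'E'
from h import *
print(manip.get_state()["position"],go(c+.073*u+.001*v+[0,0,.034],yaw))
S=eyes.get_image("scene");T=eyes.get_image("top");
cv2.imwrite('pics/a1.png',cv2.resize(np.hstack([S["frame"][110:280,180:320],T["frame"][120:290,170:310]])[:,:,::-1],None,fx=2.8,fy=2.8,interpolation=2))
E
```

```text
clock: 3.55
position: [0.612, 0.0314, 0.1402]
ee_rot: [0.0, 0.896, 0.444, -0.0]
contact_force: [-0.0, -0.4, 0.4]
width: 0.0855
gripper_force: 0.0
[0.61197061 0.03142986 0.14015741] (array([ 0.0061, -0.0011,  0.2123]), np.float64(0.0002))
```

View pics/a1.png

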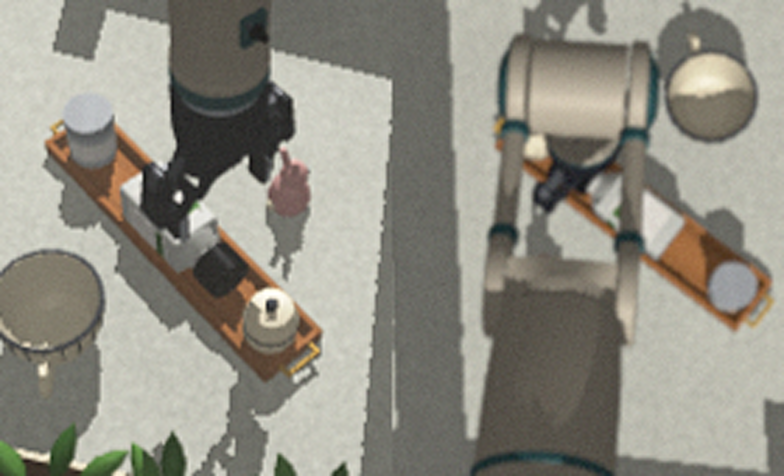

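The gripper straddles the lane above the cap and nothing is touched. The cap shows at about (220,265) in the left half. Descending now.

```bash
python3 -m creep '[[1,0.006,0,0.06,0],[1,0.006,0,0.12,0],[1,0.006,0,0.17,0],[1,0.006,0,0.2,0],[1,0.006,0,0.21,0],[1,0.006,0,0.21,0],[1,0.006,0,0.21,0]]' 20 && python3 -m creep '[[0.3,0,0,0,0],[0.3,0,0,0,0],[0.3,0,0,0,0],[0.3,0,0,0,0],[0.3,0,0,0,0],[0.3,0,0,0,0]]' 20
python3 - <<'E'
from h import *
s=manip.get_state();P=s["position"]-c;print(P@u,P@v,P[2],s["contact_force"])
S=eyes.get_image("scene");save(S,"a2.png")
cv2.imwrite('pics/a2.png',cv2.resize(S["frame"][120:270,190:320][:,:,::-1],None,fx=4,fy=4,interpolation=2))
E
```

```text
clock: 4.35
position: [0.6151, 0.0339, 0.0365]
ee_rot: [0.001, 0.896, 0.443, 0.001]
contact_force: [-0.6, 1.2, -0.0]
width: 0.0856
gripper_force: 0.0
clock: 4.95
position: [0.6146, 0.0347, 0.0356]
ee_rot: [0.0, 0.896, 0.444, 0.001]
contact_force: [0.3, -0.0, 3.4]
width: 0.0444
gripper_force: 26.5
0.07424905345034609 0.0017027085971392172 0.03556442212579874 [ 0.31357983 -0.01875781  3.39358175]
```

View pics/a2.png

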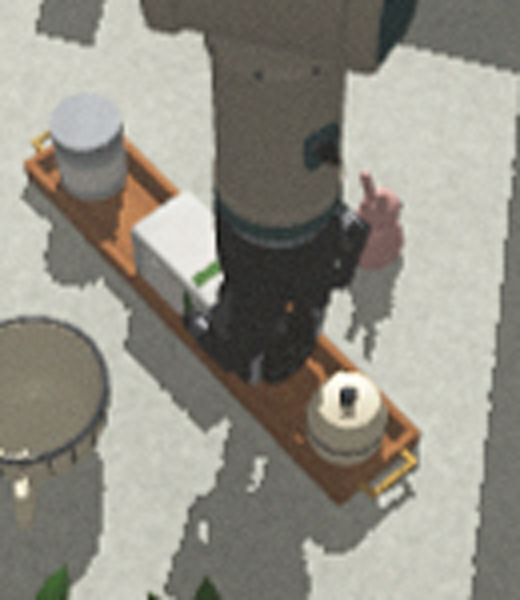

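```bash
python3 -m creep '[[0.3,0,0,-0.015,0],[0.3,-0.01,0,-0.03,0],[0.3,-0.015,0,-0.05,0],[0.3,-0.02,0,-0.065,0],[0.3,-0.03,0,-0.08,0],[0.3,-0.035,0,-0.1,0],[0.3,-0.04,0,-0.12,0],[0.3,-0.04,0,-0.12,0]]' 20
python3 - <<'E'
from h import *
s=manip.get_state();P=s["position"]-c;print(P@u,P@v,P[2],s["contact_force"],s["moment"],s["width"])
S=eyes.get_image("scene")
cv2.imwrite('pics/a3.png',cv2.resize(S["frame"][120:270,190:320][:,:,::-1],None,fx=4,fy=4,interpolation=2))
E
```

```text
clock: 5.8
position: [0.6029, 0.0182, 0.0971]
ee_rot: [0.001, 0.896, 0.443, 0.001]
contact_force: [-0.1, 0.7, -4.2]
width: 0.0442
gripper_force: 25.7
0.05409959494735568 0.002367479880550749 0.09705386516809467 [-0.10323082  0.69765862 -4.2206044 ] [ 0.090529   -0.16292701 -0.00961751] 0.044219087190455836
```

View pics/a3.png

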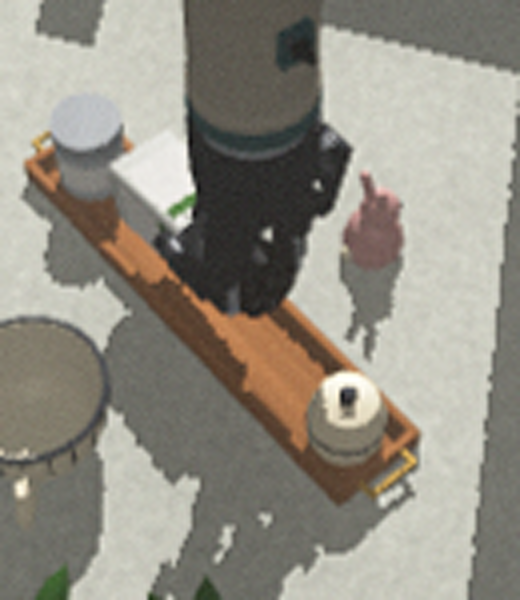

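The 20 N grip holds the bottle nearly level, because torsional friction carries its full weight. I'll set it back down and regrip only the outer ~9 mm of the cap so it can swing.

```bash
python3 -m creep '[[0.3,0,0,0.04,0],[0.3,0,0,0.08,0],[0.3,0,0,0.11,0],[0.3,0,0,0.123,0],[0.3,0,0,0.123,0],[1,0,0,0.12,0],[1,0,0,0.12,0],[1,0,0,0.12,0],[1,0,0,0.12,0],[1,0,0,0.12,0]]' 20 && python3 -m creep '[[1,0.017,0,0,0],[1,0.035,0,0,0],[1,0.035,0,0,0],[0.3,0.035,0,0,0],[0.3,0.035,0,0,0],[0.3,0.035,0,0,0],[0.3,0.035,0,0,0],[0.3,0.035,0,0,0],[0.3,0.035,0,0,0]]' 20
python3 - <<'E'
from h import *
s=manip.get_state();P=s["position"]-c;print(P@u,P@v,P[2],s["contact_force"],s["moment"],s["width"])
E
```

```text
clock: 6.85
position: [0.6019, 0.0186, 0.035]
ee_rot: [0.0, 0.896, 0.444, -0.0]
contact_force: [-0.4, -0.3, 0.1]
width: 0.0853
gripper_force: 0.0
clock: 7.75
position: [0.6124, 0.0325, 0.0352]
ee_rot: [0.0, 0.896, 0.444, -0.0]
contact_force: [-1.4, 0.4, 0.5]
width: 0.0442
gripper_force: 21.2
0.07120080478476375 0.001184984520032198 0.03515391192065318 [-1.3788695   0.35573527  0.52545671] [0.0334116  0.15223502 0.02469744] 0.04422515876951698
```

Lift in an arc, a bit quickly.

```bash
python3 -m creep '[[0.3,-0.005,0,-0.02,0],[0.3,-0.015,0,-0.05,0],[0.3,-0.03,0,-0.09,0],[0.3,-0.05,0,-0.13,0],[0.3,-0.05,0,-0.13,0],[0.3,-0.05,0,-0.13,0]]' 20
python3 - <<'E'
from h import *
s=manip.get_state();P=s["position"]-c;print(P@u,P@v,P[2],s["contact_force"],s["moment"],s["width"])
S=eyes.get_image("scene")
cv2.imwrite('pics/a4.png',cv2.resize(S["frame"][120:270,190:320][:,:,::-1],None,fx=4,fy=4,interpolation=2))
E
```

```text
clock: 8.35
position: [0.5984, 0.0127, 0.1012]
ee_rot: [0.001, 0.896, 0.443, 0.002]
contact_force: [1.3, 0.2, -1.5]
width: 0.0442
gripper_force: 21.6
0.04694913987547909 0.002132817871228137 0.10123233917579844 [ 1.32195864  0.20906299 -1.45856593] [ 0.16085442 -0.2520099   0.05713316] 0.04415188950269316
```

View pics/a4.png

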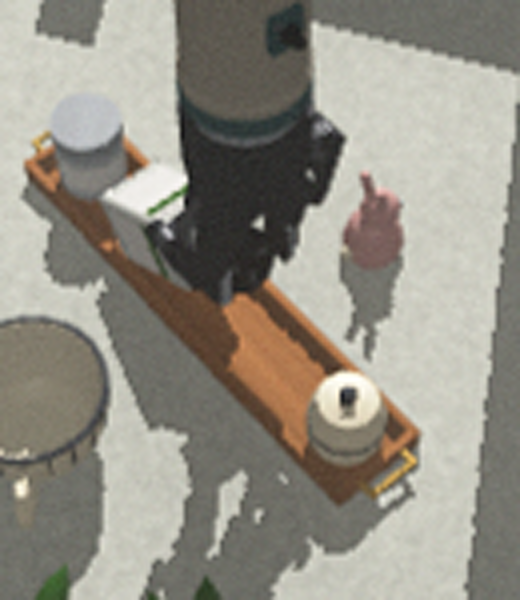

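The bottle is now pivoting: its near end is raised about 30° and the base is still low by the tin side. I'll keep lifting so the base swings in under the cap.

```bash
python3 -m creep '[[0.3,-0.005,0,-0.03,0],[0.3,-0.01,0,-0.07,0],[0.3,-0.01,0,-0.11,0],[0.3,-0.01,0,-0.11,0],[0.3,-0.01,0,-0.11,0]]' 20
python3 - <<'E'
from h import *
s=manip.get_state();P=s["position"]-c;print(P@u,P@v,P[2],s["contact_force"],s["moment"],s["width"])
S=eyes.get_image("scene")
cv2.imwrite('pics/a5.png',cv2.resize(S["frame"][120:270,190:320][:,:,::-1],None,fx=4,fy=4,interpolation=2))
E
```

```text
clock: 8.9
position: [0.5939, 0.0091, 0.1537]
ee_rot: [-0.0, 0.896, 0.444, -0.001]
contact_force: [0.5, -0.1, -3.1]
width: 0.0443
gripper_force: 20.9
0.04133467230821749 0.0006859414374326932 0.15372601634325156 [ 0.54315307 -0.10492032 -3.06744595] [ 0.05160285 -0.0437867   0.04373284] 0.044252085232373256
```

View pics/a5.png

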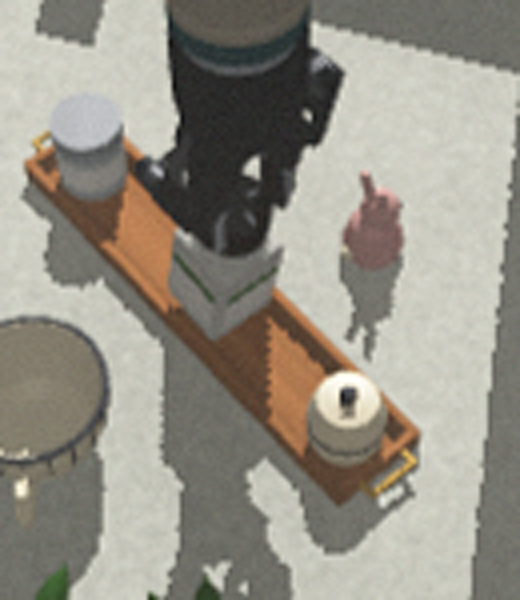

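It hangs practically upright over the lane (base around (222,330) in the crop). Lower gently to contact.

```bash
python3 -m creep '[[0.3,0,0,0.006,0],[0.3,0,0,0.012,0],[0.3,0,0,0.016,0],[0.3,0,0,0.018,0],[0.3,0,0,0.02,0],[0.3,0,0,0.022,0],[0.3,0,0,0.022,0],[0.3,0,0,0.022,0]]' 20
python3 - <<'E'
from h import *
s=manip.get_state();P=s["position"]-c;print(P@u,P@v,P[2],s["contact_force"],s["moment"],s["width"])
E
```

```text
clock: 9.75
position: [0.5951, 0.0092, 0.1459]
ee_rot: [0.0, 0.896, 0.444, 0.001]
contact_force: [-1.5, 1.3, 10.4]
width: 0.0443
gripper_force: 22.1
0.04212794559185895 0.001639204433552921 0.14592330648572083 [-1.48436154  1.33581422 10.42193927] [ 0.23964001  0.38843646 -0.00210093] 0.044263981639261527
```

```bash
python3 -m creep '[[0.6,0,0,-0.004,0],[0.7,0,0,-0.004,0],[1,0,0,-0.004,0],[1,0,0,-0.004,0],[1,0,0,-0.004,0],[1,0,0,-0.004,0],[1,0,0,-0.1,0],[1,0,0,-0.2,0],[1,-0.15,0.1,-0.2,0],[1,-0.15,0.1,-0.2,0]]' 20;  python3 -m creep '[[1,-0.1,0,0,0],[1,-0.2,0,0,0],[1,-0.3,0,0,0],[1,-0.4,0,0,0],[1,-0.5,0,0,0],[1,-0.5,0,0,0],[1,-0.5,0,0,0]]'
python3 - <<'E'
from h import *
np.set_printoptions(precision=4,suppress=True)
s=manip.get_state();print(s["position"],s["contact_force"])
S=eyes.get_image("scene");T=eyes.get_image("top")
for k,z in(("cap",.116),("cap_mid",.1315),("bottle",.006)):
  for cam,I in(("scene",S),("top",T)):
    for r in eyes.place_of(cam,k)[:1]:
      X=atz(I,r["centre"],z)-c;print(k,cam,r["confidence"],X@u,X@v)
for cam,I in(("scene",S),("top",T)):
    for r in eyes.regions_of(cam,"cap")[:1]:
      ys,xs=np.nonzero(r["mask"]);print(cam,r["bbox"],len(xs),xs.mean(),ys.mean());X=atz(I,(xs.mean(),ys.mean()),.147 if cam=="top" else .135)-c;print(X@u,X@v)
cv2.imwrite('pics/a6.png',cv2.resize(np.hstack([S["frame"][110:280,180:320],T["frame"][120:290,170:310]])[:,:,::-1],None,fx=2.8,fy=2.8,interpolation=2))
E
```

```text
clock: 10.75
position: [0.5897, -0.0821, 0.2465]
ee_rot: [0.002, 0.896, 0.445, 0.002]
contact_force: [1.0, 0.1, -0.9]
width: 0.0856
gripper_force: 0.0
clock: 11.45
position: [0.4365, -0.2807, 0.2441]
ee_rot: [-0.0, 0.897, 0.442, 0.0]
contact_force: [1.1, 0.4, -0.6]
width: 0.0851
gripper_force: 0.0
[ 0.4365 -0.2807  0.2441] [ 1.0863  0.3964 -0.6255]
cap scene 0.79 0.010746944720964205 -0.001886257232171288
cap top 0.67 0.017290320584324795 0.00032624827061780715
cap_mid scene 0.57 0.012563893191743426 -0.00268478855834634
bottle scene 0.86 0.015404061835531615 0.0007444643909798355
bottle top 0.54 0.007205245714849583 -0.0008364454809300799
scene [235.3, 160.4, 252.5, 179.8] 303 243.33333333333334 169.72607260726073
0.016381335600167673 0.0031037661633830293
top [248.4, 181.6, 262.2, 199.5] 196 254.1122448979592 190.28061224489795
0.007668923252258576 -0.0035635233231155524
```

View pics/a6.png

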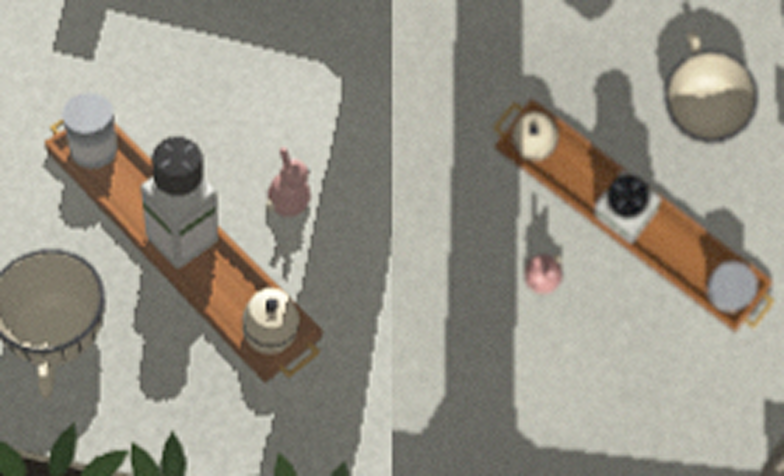

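Both views show the bottle standing upright between tin and jar. The cap top is at about (243.6,165) in scene and (254.3,189.6) in top. Triangulating the top face.

Run:
```python
from h import *
np.set_printoptions(precision=4,suppress=True)
S=eyes.get_image("scene");T=eyes.get_image("top")
out=[]
X,e=tri(S,(243.6,165.4),T,(254.3,189.6));print(X,e,(X-c)@u,(X-c)@v)
# fit cylinder silhouette (cap r22.5, z .116-.147) to masks of both cams
from scipy.optimize import minimize
M={}
for cam,I in(("scene",S),("top",T)):
    r=eyes.regions_of(cam,"cap")[0]; M[cam]=(I,r["mask"])
th=np.linspace(0,2*np.pi,40)
def sil(I,p):
    P=[proj(I,[p[0]+.0225*np.cos(a),p[1]+.0225*np.sin(a),z]) for a in th for z in(.116,.147)]
    h=cv2.convexHull((np.array(P,np.float32)*16).round().astype(np.int32));m=np.zeros((384,512),np.uint8);cv2.fillConvexPoly(m,h,255,shift=4,lineType=cv2.LINE_AA);return m/255.
for sel in(["scene"],["top"],["scene","top"]):
    f=lambda p:sum(np.abs(sil(M[k][0],c+p[0]*u+p[1]*v)-M[k][1]).sum() for k in sel)
    r=minimize(f,[.012,0],method="Nelder-Mead",options=dict(initial_simplex=[[.012,0],[.025,0],[.012,.01]]));print(sel,r.x,r.fun)
```

```text
[ 0.5725 -0.0145  0.1419] 0.0025107503610417078 0.009647595532209521 -0.001928089396453319
['scene'] [0.0143 0.0017] 60.192156862745094
['top'] [ 0.008  -0.0029] 39.576470588235296
['scene', 'top'] [ 0.0109 -0.0008] 107.5529411764706
```

Run:
```python
from h import *
print(go(c+.010*u-.001*v+[0,0,.132],yaw))
```

```text
(array([ 0.587 , -0.1045,  0.224 ]), np.float64(0.0002))
```

```bash
python3 -m creep '[[1,0.1,-0.02,0,0],[1,0.2,-0.04,0,0],[1,0.3,-0.06,0,0],[1,0.4,-0.08,0,0],[1,0.5,-0.1,0,0],[1,0.56,-0.1045,0,0],[1,0.587,-0.1045,0,0],[1,0.587,-0.1045,0,0],[1,0.587,-0.1045,0,0]]' && python3 -m creep '[[1,0,0,0.05,0],[1,0,0,0.1,0],[1,0,0,0.15,0],[1,0,0,0.19,0],[1,0,0,0.21,0],[1,0,0,0.224,0],[1,0,0,0.224,0],[1,0,0,0.224,0]]'
python3 - <<'E'
from h import *
s=manip.get_state();P=s["position"]-c;print(P@u,P@v,P[2],s["contact_force"],s["qpos"])
E
```

```text
clock: 13.05
position: [0.5729, -0.0159, 0.2438]
ee_rot: [0.0, 0.896, 0.444, -0.001]
contact_force: [1.0, -0.1, 0.8]
width: 0.0855
gripper_force: 0.0
clock: 13.85
position: [0.574, -0.0154, 0.1329]
ee_rot: [0.001, 0.896, 0.443, 0.001]
contact_force: [0.3, 0.5, -0.5]
width: 0.0853
gripper_force: 0.0
0.009753592803234751 -0.000185212332827033 0.1328903986781914 [ 0.28053038  0.47858177 -0.48774003] [-1.47928710e-01  3.57650655e-01  1.67942343e+00 -2.30638353e-04
  1.10295245e+00  5.04236421e-01]
```

```bash
python3 -m creep '[[0.3,0,0,0,0],[0.3,0,0,0,0],[0.3,0,0,0,0],[0.3,0,0,0,0],[0.3,0,0,0,0],[0.3,0,0,0,0]]' 50 && python3 -m creep '[[0.3,0,0,0.004,0],[0.3,0,0,0.007,0],[0.3,0,0,0.01,0],[0.3,0,0,0.012,0],[0.3,0,0,0.014,0],[0.3,0,0,0.014,0],[0.3,0,0,0.014,0]]' 50
python3 - <<'E'
from h import *
s=manip.get_state();P=s["position"]-c;print(P@u,P@v,P[2],s["contact_force"],s["moment"],s["width"])
E
```

```text
clock: 14.45
position: [0.5741, -0.015, 0.1328]
ee_rot: [0.001, 0.896, 0.444, 0.001]
contact_force: [0.2, -0.9, 5.4]
width: 0.044
gripper_force: 51.7
clock: 15.15
position: [0.5741, -0.0151, 0.1272]
ee_rot: [0.001, 0.896, 0.444, 0.001]
contact_force: [-1.8, -0.7, 12.8]
width: 0.044
gripper_force: 52.8
0.010147653688415248 -0.00028436989571512666 0.1271758455164337 [-1.80485113 -0.68498743 12.82015414] [-0.06481931  0.32799757  0.04544362] 0.04402389157107217
```

Pressed about 5.5 mm (12.8 N), which clears the lock. Now twist while keeping it pressed.

```bash
python3 -m creep '[[0.3,0,0,0.003,0],[0.3,0,0,0.004,-0.02],[0.3,0,0,0.004,-0.04],[0.3,0,0,0.004,-0.06],[0.3,0,0,0.004,-0.08],[0.3,0,0,0.004,-0.1],[0.3,0,0,0.004,-0.12],[0.3,0,0,0.004,-0.14],[0.3,0,0,0.004,-0.14],[0.3,0,0,0.004,-0.14]]' 50
python3 - <<'E'
from h import *
s=manip.get_state();P=s["position"]-c;print(P@u,P@v,P[2],go(P)[1]-yaw,s["contact_force"],s["moment"],s["width"])
E
```

```text
clock: 16.15
position: [0.5743, -0.015, 0.1271]
ee_rot: [0.002, 0.622, 0.783, 0.001]
contact_force: [-5.0, 1.1, 22.9]
width: 0.0439
gripper_force: 53.8
0.010325386861284374 -0.00022890981413806622 0.12708083005273152 50.506358967119915 [-4.98228035  1.06391961 22.91585743] [0.09466765 0.81175762 0.09450743] 0.04388686596676297
```

```bash
python3 -m creep '[[0.3,0,0,0,-0.02],[0.3,0,0,0,-0.04],[0.3,0,0,0,-0.045],[0.3,0,0,0,-0.045],[0.3,0,0,0,-0.045]]' 50
python3 - <<'E'
from h import *
s=manip.get_state();P=s["position"]-c;print(P@u,P@v,P[2],go(P)[1]-yaw,s["contact_force"],s["moment"],s["width"])
E
python3 -m creep '[[0.3,0,0,-0.005,-0.045],[0.3,0,0,-0.01,-0.045],[0.3,0,0,-0.015,-0.045],[0.3,0,0,-0.02,-0.045],[0.3,0,0,-0.025,-0.045],[0.3,0,0,-0.028,-0.045],[0.3,0,0,-0.028,-0.045]]' 50
```

```text
clock: 16.65
position: [0.5742, -0.0149, 0.1271]
ee_rot: [0.002, 0.505, 0.863, 0.001]
contact_force: [-5.1, 0.7, 23.4]
width: 0.0437
gripper_force: 53.8
0.010293091030538746 -0.00031475417991846943 0.1270820638294184 66.67733201665743 [-5.08023368  0.66706744 23.44619474] [ 0.03554473  0.89196462 -0.0063678 ] 0.04372297340561728
clock: 17.35
position: [0.5735, -0.015, 0.1368]
ee_rot: [-0.0, 0.379, 0.925, -0.0]
contact_force: [1.8, -1.4, 2.4]
width: 0.044
gripper_force: 51.4
```

```bash
python3 - <<'E'
from h import *
s=manip.get_state();print(s["contact_force"],s["moment"])
E
python3 -m creep '[[0.3,0,0,0,0.015],[0.3,0,0,0,0.03],[0.3,0,0,0,0.03],[0.3,0,0,0,0.03]]' 50
python3 - <<'E'
from h import *
s=manip.get_state();P=s["position"]-c;print(P[2],go(P)[1]-yaw,s["contact_force"],s["moment"])
E
```

```text
[ 1.83570967 -1.36316993  2.3890421 ] [-0.10005997 -0.09827703 -0.03641249]
clock: 17.75
position: [0.5733, -0.0148, 0.1368]
ee_rot: [-0.0, 0.463, 0.886, -0.0]
contact_force: [0.6, 0.3, 1.8]
width: 0.044
gripper_force: 51.5
0.13676391916282163 72.18035750436076 [0.61068994 0.30796737 1.79008069] [ 0.05483821 -0.01680422 -0.00940684]
```

Moments stay near zero, so the cap is free in the removal window. Lifting slowly at first.

```bash
python3 -m creep '[[0.3,0,0,-0.006,0],[0.3,0,0,-0.012,0],[0.3,0,0,-0.018,0],[0.3,0,0,-0.018,0]]' 50
python3 - <<'E'
from h import *
s=manip.get_state();P=s["position"]-c;print(P[2],s["contact_force"],s["moment"])
E
```

```text
clock: 18.15
position: [0.5737, -0.0149, 0.1465]
ee_rot: [0.0, 0.464, 0.886, 0.0]
contact_force: [0.8, -0.6, -0.0]
width: 0.0443
gripper_force: 51.3
0.1464706278404399 [ 0.75823514 -0.55608952 -0.0108049 ] [0.01543645 0.01463194 0.01718131]
```

```bash
python3 -m creep '[[0.3,0,0,-0.02,0],[0.3,0,0,-0.04,0],[0.3,0,0,-0.06,0],[0.3,0,0,-0.075,0],[0.3,0,0,-0.084,0],[0.3,0,0,-0.084,0],[0.3,0,0,-0.084,0]]' 50
python3 - <<'E'
from h import *
s=manip.get_state();P=s["position"]-c;print(P@u,P@v,P[2],s["contact_force"],s["width"])
S=eyes.get_image("scene");T=eyes.get_image("top")
for k,z in(("bottle_mouth",.136),("bottle",.006),("cap",.171)):
  for cam,I in(("scene",S),("top",T)):
    for r in eyes.place_of(cam,k)[:1]:
      X=atz(I,r["centre"],z)-c;print(k,cam,r["confidence"],X@u,X@v)
cv2.imwrite('pics/a7.png',cv2.resize(S["frame"][120:270,190:320][:,:,::-1],None,fx=4,fy=4,interpolation=2))
E
```

```text
clock: 18.85
position: [0.5733, -0.0149, 0.1879]
ee_rot: [-0.0, 0.464, 0.886, -0.0]
contact_force: [-0.8, -0.1, -0.4]
width: 0.044
gripper_force: 51.3
0.009763928093748075 -0.0010986480884272566 0.1879378635353743 [-0.80539359 -0.14985288 -0.42905947] 0.04396625479255464
bottle_mouth scene 0.8 0.007527605650588553 -0.003726642079460175
bottle_mouth top 0.48 0.01628108841320476 0.002028821632965752
bottle scene 0.63 0.01241488166053987 0.0011974435482831561
bottle top 0.47 0.016662113710057134 -0.005611909701116165
cap scene 0.49 0.014490353725378689 0.0010567795975431338
```

View pics/a7.png

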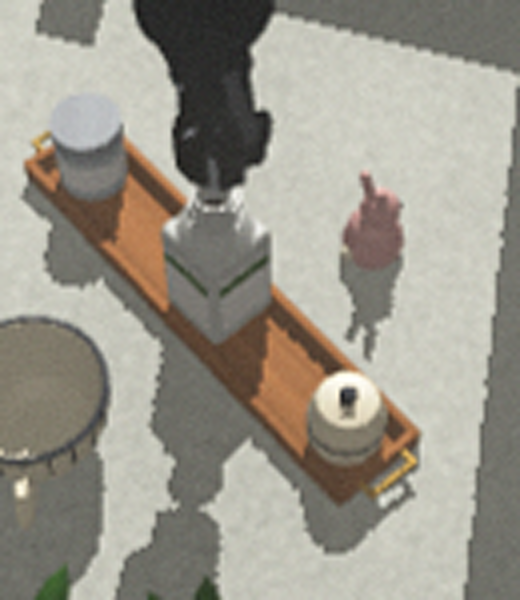

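The bottle stands open with its neck bare at about (215,200) in the crop. The cap is held directly above it, and the other items have not moved.

```bash
python3 -c "
from rig import manip
print(manip.sign_off())"
```

```text
the job is handed in; nothing more can be done
None
```

The bottle stands upright and open on the tray floor between the tin and the jar, with the cap held about 35 mm straight above it, and the job is handed in at about 19 s on the robot's clock.

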